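Show the stud on a painting's back to the inspection camera

TASK

The tin standing on the aluminium plate blocks the inspection camera's view of the round mirror: move it away and stand it upright, wholly on the cork mat. Then take the mirror by its handle and turn it until the camera, looking into the mirror, sees the round stud on the back of the small framed painting in the middle of its view. The mirror springs back when released, so finish while still holding its handle steady at that angle; leave the painting, the camera and everything else on the table alone.

Things in the scene. Friction and masses are not known exactly. Their poses are not given: they have to be found in the camera images.
- rig: fixed aluminium base plate 130 x 400 mm, 10 mm thick, carrying the mirror post and the inspection camera; origin at table height under the mirror's upright turning axis; its +y points from the mirror to the camera (the plate spans y -70 to 330 mm)
- inspection_camera: fixed black box 52 mm wide, top 125 mm above the table, with a short round lens towards the mirror; origin 75 mm above the table, at the rig's y = 250 mm. The lens front is 218 mm from the mirror's axis and looks level along the rig's -y, 100 mm above the table, straight at the axis; leave alone
- mirror (a joint): turn of the round mirror (84 mm across, centre 100 mm above the table) about its upright axis, which lies in its face: 0 at rest, growing anticlockwise seen from above, stop at 1.3 rad. A soft spring (0.10 N m per rad) returns it to 0. At 0 its face looks 20 degrees anticlockwise (from above) of the direction to the camera
- mirror_handle: black bar on top of the mirror, turning with it: 12 mm thick (its x), 50 mm long (its y, parallel to the mirror's face), 32 mm tall; the turning axis runs through its middle; origin at its underside's centre, 150 mm above the table. Its +x is the way the mirror's face looks. Grip it across its thickness
- sightline (a point): frame of the camera's line of sight after the mirror: origin at the mirror's centre on the turning axis, 100 mm above the table, +x along the reflected line of sight (level), y to its left. It turns twice as far as the mirror. The stud is in the middle of the view when it lies on this +x axis
- painting: small framed painting, 180 mm wide, 185 mm tall, upright on two dark wooden feet, fixed; origin on the table under the middle of its width; its picture faces its -x, its back faces its +x, towards the mirror; leave alone
- stud (a point): front of the round brass stud, 24 mm across, on the light wooden crossbar of the painting's back, at the middle of its width, 100 mm above the table, 13 mm behind (+x) the painting's origin
- tin: plain metal tin 58 mm across, 115 mm tall, about 0.25 kg, standing on the plate between the camera and the mirror; origin at the centre of its underside
- cork_mat: square cork mat 130 x 130 mm, 5 mm thick, fixed on the table; origin at the centre of its underside, sides along its x and y
- solvent_bottle: amber glass bottle 68 mm across, 190 mm tall, origin under its centre; leave alone
- jar: low glass jar 72 mm across, 85 mm tall, origin under its centre; leave alone
- dish: small glass bowl 80 mm across, 35 mm tall, origin under its centre; leave alone
- big_tin: larger metal tin with a paper band, 84 mm across, 130 mm tall, origin under its centre; leave alone
- brush: flat brush lying on the table, origin under its middle; leave alone
- palette_knife: spatula-shaped palette knife lying on the table, origin under its middle; leave alone
- spool: small wooden spool 44 mm across, 43 mm tall, origin under its centre; leave alone

How it is judged:
By the outcome, as a careful person would: the job done as asked, in the order asked, and still so for the second after the job is handed in, while the arm keeps its last pose, push and grip.
It also fails if it takes over 51 s, if anything falls off the work surface, if the arm or the gripper's body presses on something with over 40 N, if the wrist force passes 120 N, or if a joint passes its speed limit or range.

ROBOT

A 6-joint arm with a two-finger parallel gripper is mounted at the origin on the work surface. World frame = base frame: x ahead of the robot, y to its left, z up, the work surface at z = 0. Lengths are in m, angles in rad, forces in N, time in s.
With the tool pointing down it reaches from about 0.325 to 0.9 m from the base axis. Payload 6.1 kg.
Tool frame: the origin (TCP) lies between the finger pads; the fingertips stand 11 mm ahead of it and the grasp point (between the pads) lies 8 mm behind it; z points along the fingers, y is the line along which they close (so a half turn about z gives the same grasp; the last joint's range is limited). The gripper opens to 85 mm and grips with 20 to 120 N. Pads are 22 mm wide; open, the fingers measure 114 mm over their backs; the gripper's body (76 mm by 85 mm) begins 54 mm behind the grasp point. The pads swing forward as they close: fully open they stand 13 mm farther back than shut.
Start: joints at [-1.335, 0.22, 1.526, -0, 1.395, -0.126], TCP at [0.221, -0.585, 0.242] pointing down, gripper open.
Joint ranges: [-2.98, 2.98], [-0.91, 2.08], [0.09, 2.57], [-1.24, 4.39], [0.2, 2.65], [-2.68, 2.68]. Speed limits (rad/s): [2.57, 2.57, 3.01, 3.14, 3.14, 3.14].

INTERFACE

Orientations are given as a rotation vector (axis times angle).
In Python, from workcell import monitor, eyes, r, nets gives the robot as it stands.
- The arm moves only by the tool servo_tool, never from a script. Its argument "commands" is a list of rows, each a list of 2 entries, a list of its own where there are three numbers: the shift along the tool's x, y, z in m, then the turn about the tool's z in degrees. A call has exactly 5 rows; each row shifts and turns the commanded pose from where the row before left it, along the tool's axes as they then stand; what a row does not reach is not made up. A row lasts 1/12 s, in which the tool goes at most 41.7 mm and 7.16 degrees, less where a joint would pass 70% of its speed; a pose out of reach is approached as far as the arm can. A call with a gripper value outside its range is refused whole. "gripper" is the closure in counts, from 0 (fully open) to 255 (shut), set as the call begins (left out, the last holds). The fingers move at their own pace and stop on an object; "grip_force" is the grip in N (left out, the last holds). Time passes only in rows, so rows that do not move let the fingers close, or fill a call up. It gives the time, the measured TCP pose, the force, the opening and the grip force at its end, in the units of the state.
- monitor.observe(): the state, without advancing time (a new reading comes with each control period).
- eyes.get_image(name): name is "side" or "top" or "wrist"; returns a dict with "image" (400x640x3 uint8, red, green, blue), "z_map" (400x640 float32, m along the optical axis (not along the pixel's ray), 0 where there is no reading), "intrinsics" (3x3 intrinsics, pixels), "dist" ([k1, k2, p1, p2, k3] as OpenCV has them; the pictures are not rectified), "extrinsics" (4x4, takes a point from camera to world coordinates); the wrist camera has in their place "tool_from_camera" (4x4, takes a point from camera to tool coordinates, whose origin is the TCP and whose axes are the flange's). Camera axes: x right, y up, looking along -z (the intrinsics and any distortion apply to the point x, -y, -z); pixel columns grow to the right and rows downward; lengths in m; the calibration is good to about 2 mm. A picture is of the moment at which its call begins: read the wrist's pose just before it.
- r.close_job(): hands the job in; it is judged then, once.
Trained networks look in a picture, given as the dict that the camera call returned (one of the last four; its "shot" number tells which), for a name from the list of things; names that differ only in an ending like _2 or _b are one class to them, and where a whole thing is asked for, a point or a joint stands for the part that bears it (a point fixed in the world has none). Each returns a list of dicts, best first, with "score" (0 to 1); they miss things now and then, are a little off and sometimes report something else, mostly with a low value. They report only what shows in the picture. A call takes as long as a camera call.
- nets.silhouettes(name, picture): "pixels" (400x640 bool, what is visible of it) and "rect" ([left, top, width, height] in pixels, round what is visible of it).
The state is a dict: "t": time; "joint_pos": joint angles; "qvel": joint speeds; "joint_efforts": joint torques, N m; "position": TCP position; "orientation": TCP orientation; "ft_force": force on the tool from outside, world axes, zero at the start; "torque": the same for the moment, N m; "finger_gap": finger opening in m; "grip_force": force on a finger pad.
Only numpy, scipy, OpenCV 4.12 (cv2) and the standard library are available. Lean on these libraries where they do the work, as an engineer would, in place of code of your own. Each camera call takes 0.05 s, during which the arm holds its last target. There are 200 camera calls.

## Working session

There is one attempt and no reset: what is moved stays moved. The work goes in short steps, Python scripts to look and compute and a tool call to move; the robot and the scene stay as the last step left them, time stands still between calls to the robot, and variables do not carry over. Pictures are saved under pics/ and viewed, at most 10 in all, crops included, and the job is handed in when it is done.

Besides the shell and the picture viewer there is one more tool, called after "Call:" as name(argument=value, ...) on one line, values as JSON. servo_tool: Moves the arm, as the interface text tells. Its arguments: {"type":"object","properties":{"commands":{"type":"array"},"gripper":{"type":"number"},"grip_force":{"type":"number"}},"required":["commands"]}

```bash
mkdir -p pics; ls
cat > h.py <<'E'
import numpy as np, cv2
from workcell import monitor, eyes, r, nets
from scipy.spatial.transform import Rotation as R
def cloud(p, T=None):
    K=np.array(p["intrinsics"]); d=np.array(p["dist"],float); z=p["z_map"]
    h,w=z.shape; u,v=np.meshgrid(np.arange(w),np.arange(h))
    n=cv2.undistortPoints(np.stack([u,v],-1).reshape(-1,1,2).astype(np.float64),K,d).reshape(h,w,2)
    c=np.stack([n[...,0]*z,-n[...,1]*z,-z,np.ones_like(z)],-1)
    if T is None: T=np.array(p["extrinsics"])
    return (c@T.T)[...,:3]
def save(p,n): cv2.imwrite(f"pics/{n}.png",p["image"][...,::-1])
def wristT(p,s):
    T=np.eye(4);T[:3,:3]=R.from_rotvec(s["orientation"]).as_matrix();T[:3,3]=s["position"]
    return T@np.array(p["tool_from_camera"])
E
python3 - <<'E'
from h import *
s=monitor.observe(); print({k:np.round(v,3) for k,v in s.items()})
for n in ("top","side"):
    p=eyes.get_image(n); save(p,n); C=cloud(p); np.savez(f"{n}.npz",C=C,im=p["image"])
    print(n,np.round(p["extrinsics"],3).tolist())
    for o in ["tin","cork_mat","mirror_handle","inspection_camera","painting","stud","rig","mirror","big_tin","solvent_bottle","jar"]:
        for q in nets.silhouettes(o,p)[:2]:
            m=q["pixels"]&(p["z_map"]>0); X=C[m]
            if len(X)<5: print(o,q["score"],q["rect"],"few");continue
            print(o,round(q["score"],2),q["rect"],np.round(np.median(X,0),3),np.round(np.percentile(X,3,0),3),np.round(np.percentile(X,97,0),3))
E
```

```text
pics
{'t': np.float64(0.0), 'joint_pos': array([-1.335,  0.221,  1.528,  0.   ,  1.395, -0.126]), 'qvel': array([-0.001,  0.001,  0.001, -0.001, -0.001, -0.001]), 'joint_efforts': array([ 0.0000e+00, -4.9690e+01, -3.8939e+01, -0.0000e+00,  1.1000e-02,
        0.0000e+00]), 'position': array([ 0.221, -0.584,  0.241]), 'orientation': array([-3.088, -0.565,  0.   ]), 'ft_force': array([ 0.233, -0.706,  0.117]), 'torque': array([-0.029, -0.055, -0.013]), 'grip_force': np.float64(0.0), 'finger_gap': np.float64(0.086)}
top [[-0.028, 0.983, -0.181, 0.329], [-1.0, -0.026, 0.012, -0.023], [0.007, 0.181, 0.983, 1.438], [0.0, 0.0, 0.0, 1.0]]
tin 0.84 [270.0, 190.2, 28.1, 25.7] [0.55  0.089 0.123] [0.53  0.065 0.02 ] [0.581 0.114 0.129]
cork_mat 0.75 [409.6, 175.7, 47.8, 50.2] [ 0.566 -0.337  0.004] [ 0.505 -0.399 -0.002] [ 0.629 -0.276  0.01 ]
cork_mat 0.19 [353.2, 243.6, 71.0, 51.1] [ 0.376 -0.175  0.181] [ 0.32  -0.249  0.009] [ 0.435 -0.103  0.188]
mirror_handle 0.7 [217.8, 207.6, 37.5, 25.9] [0.518 0.216 0.122] [0.488 0.169 0.078] [0.545 0.259 0.13 ]
mirror_handle 0.58 [324.0, 177.6, 13.5, 
[... 1842 characters left out ...]
2.2] [ 0.378 -0.178  0.173] [ 0.311 -0.236  0.003] [ 0.407 -0.116  0.187]
rig 0.91 [272.6, 159.4, 70.3, 68.6] [0.568 0.017 0.125] [ 0.499 -0.059  0.002] [0.623 0.237 0.182]
mirror 0.55 [332.2, 185.9, 13.4, 17.9] [ 0.592 -0.046  0.154] [ 0.568 -0.061  0.081] [ 0.624 -0.027  0.183]
mirror 0.42 [351.5, 174.4, 23.6, 14.9] [0.794 0.082 0.022] [0.75  0.035 0.   ] [0.822 0.106 0.037]
big_tin 0.92 [311.8, 135.1, 25.9, 40.1] [0.723 0.228 0.089] [0.697 0.21  0.006] [0.769 0.284 0.133]
solvent_bottle 0.66 [406.6, 208.0, 28.3, 56.2] [ 0.724 -0.304  0.101] [ 0.707 -0.325  0.004] [ 0.756 -0.269  0.189]
jar 0.72 [367.4, 189.3, 22.2, 29.4] [ 0.748 -0.07   0.057] [ 0.725 -0.091 -0.002] [ 0.821 -0.023  0.087]
```

Run:
```python
from h import *
d=np.load("top.npz");C=d["C"]
im=d["im"][90:310,190:470]; cv2.imwrite("pics/top_crop.png",cv2.resize(im[...,::-1],None,fx=2.8,fy=2.7,interpolation=cv2.INTER_CUBIC))
def sl(C,b,z0,z1):
    m=(C[...,0]>b[0])&(C[...,0]<b[1])&(C[...,1]>b[2])&(C[...,1]<b[3])&(C[...,2]>z0)&(C[...,2]<z1)
    return C[m]
for n in("top","side"):
    C=np.load(n+".npz")["C"]
    for nm,b,z0,z1 in [("tin",(.5,.62,.04,.14),.119,.131),("cam",(.46,.58,.15,.28),.119,.131),("handle",(.54,.65,-.09,0),.177,.189),("paint",(.28,.46,-.28,-.07),.175,.195)]:
        X=sl(C,b,z0,z1)
        if len(X)<10: print(n,nm,len(X));continue
        (c,sz,a)=cv2.minAreaRect(X[:,:2].astype(np.float32)*1000)
        print(n,nm,len(X),X.mean(0).round(4),X.min(0).round(3),X.max(0).round(3),np.round(c),np.round(sz),round(a,1))
    # plate
    X=sl(C,(.42,.72,-.15,.36),.006,.014)
    print("plate",cv2.minAreaRect(X[:,:2].astype(np.float32)*1000),len(X))
    X=sl(C,(.48,.66,-.43,-.25),.0035,.009)
    print("mat",cv2.minAreaRect(X[:,:2].astype(np.float32)*1000),len(X))
```

```text
top tin 311 [0.5582 0.0927 0.1244] [0.533 0.067 0.119] [0.584 0.119 0.131] [558.  93.] [51. 52.] 36.0
top cam 499 [0.5174 0.2219 0.124 ] [0.485 0.17  0.119] [0.548 0.262 0.131] [520. 214.] [52. 93.] 14.3
top handle 86 [ 0.5879 -0.0406  0.1814] [ 0.566 -0.057  0.177] [ 0.609 -0.024  0.187] [587. -41.] [49. 12.] 34.6
top paint 561 [ 0.3732 -0.1773  0.1844] [ 0.321 -0.258  0.175] [ 0.428 -0.098  0.192] [ 374. -178.] [ 18. 180.] 31.4
plate ((570.069091796875, 104.41285705566406), (508.03192138671875, 298.2189636230469), 89.63980865478516) 3946
mat ((570.1475219726562, -340.34619140625), (178.9512176513672, 179.5952911376953), 89.99614715576172) 1253
side tin 53 [0.5719 0.0928 0.1245] [0.56  0.068 0.12 ] [0.585 0.116 0.13 ] [573.  93.] [25. 47.] 4.4
side cam 99 [0.5293 0.2112 0.1238] [0.513 0.163 0.119] [0.546 0.259 0.131] [530. 210.] [97. 31.] 83.3
side handle 41 [ 0.5878 -0.0442  0.1808] [ 0.567 -0.06   0.177] [ 0.609 -0.029  0.187] [587. -44.] [46. 11.] 34.2
side paint 156 [ 0.3932 -0.2107  0.1833] [ 0.372 -0.242  0.175] [ 0.418 -0.162  0.19 ] [ 391. -204.] [24. 91.] 30.7
plate ((595.197021484375, 111.34178161621094), (490.8268737792969, 263.6677551269531), 82.32701110839844) 141
mat ((568.4707641601562, -344.0380554199219), (178.91900634765625, 175.15606689453125), 3.641462564468384) 793
```

View pics/top_crop.png

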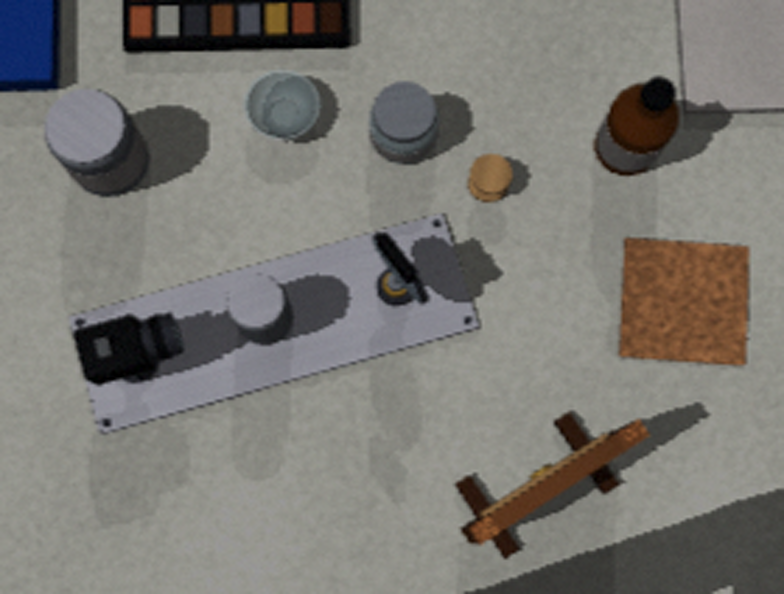

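The picture (crop scale 2.8/2.7) shows the tin at (257,300), mirror handle at (400,267), mat at (684,300), and the painting's back with the stud near (542,472). These match the measured clouds. I'm moving up to an overview for a wrist look.

Call:
servo_tool(commands=[[[0.02,-0.018,-0.025],0],[[0.025,-0.0235,-0.02],0],[[0.025,-0.0235,-0.02],0],[[0.025,-0.0235,-0.02],0],[[0.025,-0.0235,-0.015],0]], gripper=0)

```text
t: 1.62
position: [0.2943, -0.4363, 0.3443]
orientation: [3.089, 0.564, 0.001]
ft_force: [0.9, 0.1, 0.7]
finger_gap: 0.0856
grip_force: 0.0
```

Call:
servo_tool(commands=[[[0.027,-0.025,-0.01],0],[[0.027,-0.025,-0.01],0],[[0.027,-0.025,-0.01],0],[[0.027,-0.025,-0.01],0],[[0.027,-0.025,-0.01],0]])

```text
t: 2.03
position: [0.3762, -0.2709, 0.3931]
orientation: [3.09, 0.565, 0.001]
ft_force: [1.2, -0.5, 0.5]
finger_gap: 0.0851
grip_force: 0.0
```

Call:
servo_tool(commands=[[[0.025,-0.0235,0],0],[[0.025,-0.0235,0],0],[[0.025,-0.0235,0],0],[[0.02,-0.018,0],0],[[0,0,0],0]])

```text
t: 2.45
position: [0.4348, -0.1523, 0.3927]
orientation: [-3.088, -0.573, -0.003]
ft_force: [-1.0, 0.5, -0.4]
finger_gap: 0.0854
grip_force: 0.0
```

```bash
cat > w.py <<'E'
from h import *
import sys
s=monitor.observe();p=eyes.get_image("wrist"); n=sys.argv[1]; save(p,n)
T=wristT(p,s);C=cloud(p,T);np.savez(n+".npz",C=C,im=p["image"],T=T,K=p["intrinsics"],d=p["dist"])
print(s["t"],np.round(s["position"],4),np.round(T,3).tolist())
for o in sys.argv[2:]:
    for q in nets.silhouettes(o,p)[:2]:
        m=q["pixels"]&(p["z_map"]>0); X=C[m]
        print(o,round(q["score"],2),q["rect"],*( [np.round(np.median(X,0),3)] if len(X) else []))
E
python3 w.py w1 stud painting mirror_handle tin rig
```

```text
2.45 [ 0.4348 -0.1523  0.3927] [[0.359, 0.885, 0.297, 0.511], [-0.933, 0.341, 0.114, -0.124], [-0.0, -0.318, 0.948, 0.524], [0.0, 0.0, 0.0, 1.0]]
stud 0.9 [241.4, 138.8, 174.9, 108.9] [ 0.38  -0.177  0.134]
painting 0.74 [243.5, 141.0, 169.4, 105.9] [ 0.38  -0.177  0.134]
rig 0.78 [49.5, 0.0, 293.7, 59.6] [0.525 0.037 0.009]
rig 0.44 [241.8, 136.8, 175.7, 113.3] [ 0.38  -0.178  0.133]
```

View pics/w1.png

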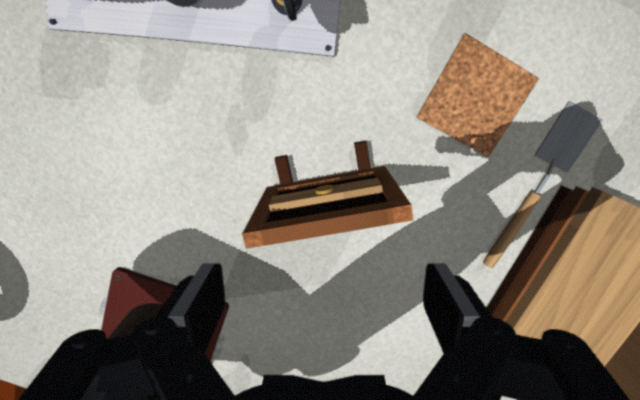

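The wrist view shows the stud on the crossbar at about (323,189), the plate's near edge across the top (screws at (53,21) and (328,47)), and the mat at (478,95).

Run:
```python
from h import *
d=np.load("w1.npz");C=d["C"];im=d["im"]
for v in range(183,197,2): print(v,[tuple((C[v,u]*1000).round().astype(int)) for u in (315,319,323,327,331)])
hsv=cv2.cvtColor(im,cv2.COLOR_RGB2HSV)
print(im[186:193:2,316:332:3].tolist())
m=(C[...,2]>.175)&(C[...,2]<.195)&(C[...,0]<.46); X=C[m]; print("top of frame",cv2.minAreaRect((X[:,:2]*1000).astype(np.float32)),len(X))
# screws & plate edge
b=cv2.undistortPoints
for uv in [(53,21),(328,47)]: print("screw",C[uv[1]-1:uv[1]+2,uv[0]-1:uv[0]+2].reshape(-1,3).mean(0).round(4))
# lower plate edge: last row where bright bluish plate z>6mm
E1=[]
for u in range(60,330,5):
    col=C[:60,u,2]; ok=np.where((col>.006)&(col<.014))[0]
    if len(ok): E1.append(C[ok[-1],u])
E1=np.array(E1); 
f=cv2.fitLine((E1[:,:2]*1000).astype(np.float32),cv2.DIST_HUBER,0,.01,.01).ravel(); print("edge",f,np.degrees(np.arctan2(f[1],f[0])))
```

```text
183 [(np.int64(372), np.int64(-164), np.int64(36)), (np.int64(373), np.int64(-169), np.int64(33)), (np.int64(375), np.int64(-175), np.int64(33)), (np.int64(379), np.int64(-180), np.int64(39)), (np.int64(382), np.int64(-185), np.int64(42))]
185 [(np.int64(370), np.int64(-165), np.int64(38)), (np.int64(373), np.int64(-170), np.int64(42)), (np.int64(388), np.int64(-170), np.int64(89)), (np.int64(390), np.int64(-175), np.int64(91)), (np.int64(393), np.int64(-179), np.int64(95))]
187 [(np.int64(369), np.int64(-165), np.int64(47)), (np.int64(385), np.int64(-166), np.int64(93)), (np.int64(388), np.int64(-170), np.int64(98)), (np.int64(391), np.int64(-174), np.int64(100)), (np.int64(393), np.int64(-179), np.int64(104))]
189 [(np.int64(383), np.int64(-161), np.int64(100)), (np.int64(386), np.int64(-166), np.int64(104)), (np.int64(388), np.int64(-170), np.int64(106)), (np.int64(391), np.int64(-174), np.int64(110)), (np.int64(392), np.int64(-179), np.int64(107))]
191 [(np.int64(381), np.int64(-162), np.int64(103)), (np.int64(385), np.int64(-166), np.int64(109)), (np.int64(387), np.int64(-170), 
[... 521 characters left out ...]
 np.int64(-176), np.int64(115)), (np.int64(388), np.int64(-181), np.int64(117))]
[[[17, 10, 7], [45, 35, 16], [62, 48, 23], [67, 52, 27], [73, 56, 27], [69, 53, 27]], [[56, 44, 19], [74, 58, 30], [69, 54, 23], [70, 55, 25], [76, 60, 30], [87, 68, 32]], [[92, 74, 35], [93, 72, 33], [105, 83, 41], [126, 102, 50], [143, 115, 55], [110, 86, 41]], [[146, 115, 57], [179, 143, 73], [194, 159, 80], [181, 145, 74], [145, 114, 59], [86, 68, 42]]]
top of frame ((259.2975158691406, -111.39010620117188), (100.18303680419922, 433.7977294921875), 59.46123504638672) 3314
screw [0.4527 0.2507 0.0115]
screw [ 0.5507 -0.1145  0.0117]
edge [ 2.5967750e-01 -9.6569538e-01  4.9663583e+02  4.9916248e+01] -74.949066
```

Call:
servo_tool(commands=[[[0.025,-0.023,0],0],[[0.0253,-0.0232,0],0],[[0.0253,-0.0232,0],0],[[0.0253,-0.0232,0],0],[[0.0253,-0.0232,0],0]])

```text
t: 3.17
position: [0.5109, -0.0032, 0.3924]
orientation: [3.091, 0.561, 0.0]
ft_force: [1.1, 0.2, -0.2]
finger_gap: 0.0853
grip_force: 0.0
```

Call:
servo_tool(commands=[[[0.0253,-0.0232,0],0],[[0.0253,-0.0232,0],0],[[0.0253,-0.0232,0],0],[[0,0,0.02],-7],[[0,0,0.02],-7]])

```text
t: 3.58
position: [0.5581, 0.0893, 0.3527]
orientation: [2.995, 0.947, 0.004]
ft_force: [0.4, 0.1, -0.2]
finger_gap: 0.0857
grip_force: 0.0
```

Call:
servo_tool(commands=[[[0,0,0.02],-7],[[0,0,0.02],-7],[[0,0,0.02],-7],[[0,0,0.02],-7],[[0,0,0.01],-7]])

```text
t: 4.0
position: [0.5557, 0.0872, 0.2591]
orientation: [-2.572, -1.8, 0.005]
ft_force: [-0.7, -0.3, -0.2]
finger_gap: 0.0859
grip_force: 0.0
```

Call:
servo_tool(commands=[[[0,0,0],0],[[0,0,0],0],[[0,0,0],0],[[0,0,0],0],[[0,0,0],0]])

```text
t: 4.42
position: [0.5575, 0.0885, 0.2637]
orientation: [2.578, 1.793, 0.003]
ft_force: [-0.4, 1.2, -0.8]
finger_gap: 0.0854
grip_force: 0.0
```

```bash
python3 w.py w2 tin rig
python3 - <<'E'
from h import *
C=np.load("w2.npz")["C"]
m=(C[...,2]>.119)&(C[...,2]<.132)&(abs(C[...,0]-.558)<.05)&(abs(C[...,1]-.093)<.05);X=C[m]
print(len(X),cv2.minEnclosingCircle((X[:,:2]*1000).astype(np.float32)),X.mean(0),monitor.observe()["orientation"])
E
```

```text
4.4167 [0.5575 0.0885 0.2637] [[0.938, 0.33, 0.109, 0.585], [-0.348, 0.889, 0.3, 0.165], [0.002, -0.319, 0.948, 0.395], [0.0, 0.0, 0.0, 1.0]]
tin 0.62 [291.1, 127.4, 63.5, 85.5] [0.56  0.099 0.124]
rig 0.72 [153.6, 0.0, 305.5, 370.1] [0.555 0.123 0.01 ]
3346 ((558.2518310546875, 92.09413146972656), 26.90835952758789) [0.55837685 0.09303727 0.12427732] [2.57781804e+00 1.79460639e+00 1.38080294e-03]
```

View pics/w2.png

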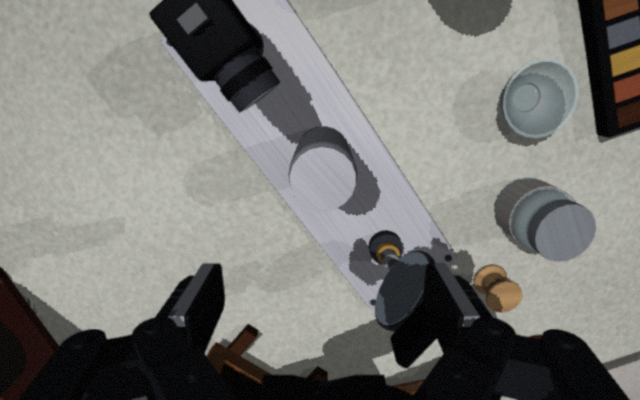

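Tin top centre is (0.558, 0.093) and matches the top view; I'm descending and gripping.

Call:
servo_tool(commands=[[[0.0044,-0.001,0.022],0],[[0,0,0.03],0],[[0,0,0.03],0],[[0,0,0.03],0],[[0,0,0.03],0]])

```text
t: 4.98
position: [0.5575, 0.0934, 0.1195]
orientation: [2.577, 1.795, 0.002]
ft_force: [1.0, -0.4, -0.7]
finger_gap: 0.0854
grip_force: 0.0
```

Call:
servo_tool(commands=[[[0,0,0.025],0],[[0,0,0.019],0],[[0,0,0],0],[[0,0,0],0],[[0,0,0],0]])

```text
t: 5.4
position: [0.5585, 0.0933, 0.0778]
orientation: [2.577, 1.795, 0.003]
ft_force: [0.2, 0.2, 0.2]
finger_gap: 0.0851
grip_force: 0.0
```

Call:
servo_tool(commands=[[[0,0,0],0],[[0,0,0],0],[[0,0,0],0],[[0,0,0],0],[[0,0,0],0]], gripper=255, grip_force=40)

```text
t: 5.82
position: [0.5588, 0.0932, 0.0784]
orientation: [2.576, 1.795, 0.004]
ft_force: [0.6, -0.2, 6.6]
finger_gap: 0.0573
grip_force: 42.7
```

Call:
servo_tool(commands=[[[0,0,0],0],[[0,0,0],0],[[0,0,0],0],[[0,0,0],0],[[0,0,0],0]])

```text
t: 6.23
position: [0.5588, 0.0933, 0.0784]
orientation: [2.576, 1.795, 0.004]
ft_force: [-1.3, -0.6, 6.8]
finger_gap: 0.0575
grip_force: 42.7
```

Call:
servo_tool(commands=[[[0,0,-0.02],0],[[0,0,-0.03],0],[[0,0,-0.03],0],[[0,0,-0.03],0],[[0,0,-0.03],0]])

```text
t: 6.65
position: [0.5567, 0.0932, 0.2175]
orientation: [-2.577, -1.796, 0.001]
ft_force: [1.1, 0.0, -2.3]
finger_gap: 0.0568
grip_force: 44.0
```

Call:
servo_tool(commands=[[[0,0,-0.03],0],[[0,0,-0.03],0],[[0,0,-0.03],0],[[-0.013,0.005,0],0],[[-0.0265,0.0105,0],0]])

```text
t: 7.07
position: [0.5591, 0.0525, 0.3092]
orientation: [2.573, 1.799, 0.008]
ft_force: [0.6, -0.1, -3.9]
finger_gap: 0.0574
grip_force: 44.1
```

Call:
servo_tool(commands=[[[-0.0275,0.0105,0],0],[[-0.0275,0.0105,0],0],[[-0.0275,0.0105,0],0],[[-0.0275,0.0105,0],0],[[-0.0275,0.0105,0],0]])

```text
t: 7.48
position: [0.559, -0.0979, 0.3054]
orientation: [-2.577, -1.795, 0.001]
ft_force: [2.0, -0.7, -2.2]
finger_gap: 0.057
grip_force: 44.1
```

Call:
servo_tool(commands=[[[-0.0275,0.0105,0],0],[[-0.0275,0.0105,0],0],[[-0.0275,0.0105,0],0],[[-0.0275,0.0105,0],0],[[-0.0275,0.0105,0],0]])

```text
t: 7.9
position: [0.5606, -0.2451, 0.3053]
orientation: [-2.577, -1.795, 0.001]
ft_force: [0.6, 0.1, -2.8]
finger_gap: 0.0574
grip_force: 44.1
```

```bash
python3 - <<'E'
from h import *
s=monitor.observe();print(s["t"],s["position"],s["orientation"],s["finger_gap"])
d=np.load("w1.npz");C=d["C"]; hsv=cv2.cvtColor(d["im"],cv2.COLOR_RGB2HSV)
m=(abs(C[...,0]-.567)<.1)&(abs(C[...,1]+.338)<.1)&(hsv[...,1]>100)&(abs(C[...,2])<.02)&(hsv[...,2]>50)
m=cv2.morphologyEx(m.astype(np.uint8),cv2.MORPH_OPEN,np.ones((3,3)))>0
X=C[m];print(cv2.minAreaRect((X[:,:2]*1000).astype(np.float32)),np.median(X[:,2]))
E
python3 w.py w3 tin cork_mat
```

```text
7.9 [ 0.56056815 -0.24510834  0.30529265] [-2.57688942e+00 -1.79484075e+00  9.93425186e-04] 0.05741038731621507
((566.7379150390625, -338.7864685058594), (128.4672393798828, 128.39678955078125), 83.99030303955078) 0.004373247094824673
7.9 [ 0.5606 -0.2451  0.3053] [[0.938, 0.327, 0.112, 0.589], [-0.346, 0.889, 0.299, -0.169], [-0.002, -0.319, 0.948, 0.436], [0.0, 0.0, 0.0, 1.0]]
tin 0.72 [243.4, 177.6, 162.3, 209.5] [ 0.567 -0.228  0.346]
```

Call:
servo_tool(commands=[[[-0.024,0.01,0],0],[[-0.024,0.01,0],0],[[-0.022,0.01,0],0],[[-0.017,0.007,0],0],[[0,0,0],0]])

```text
t: 8.47
position: [0.5653, -0.3404, 0.3052]
orientation: [-2.579, -1.793, 0.002]
ft_force: [-1.0, 0.1, -4.1]
finger_gap: 0.0571
grip_force: 44.3
```

Call:
servo_tool(commands=[[[0,0,0.025],0],[[0,0,0.03],0],[[0,0,0.03],0],[[0,0,0.03],0],[[0,0,0.03],0]])

```text
t: 8.88
position: [0.5659, -0.3361, 0.1597]
orientation: [-2.576, -1.797, -0.001]
ft_force: [0.3, 0.5, -3.2]
finger_gap: 0.0576
grip_force: 44.4
```

Call:
servo_tool(commands=[[[0,0,0.03],0],[[0,0,0.025],0],[[0,0,0.015],0],[[0,0,0],0],[[0,0,0],0]])

```text
t: 9.3
position: [0.5658, -0.337, 0.0909]
orientation: [-2.576, -1.796, 0.001]
ft_force: [-0.5, 0.2, -3.2]
finger_gap: 0.0572
grip_force: 44.2
```

Call:
servo_tool(commands=[[[0,0,0.008],0],[[0,0,0.004],0],[[0,0,0.0025],0],[[0,0,0.0015],0],[[0,0,0],0]])

```text
t: 9.72
position: [0.566, -0.3381, 0.0755]
orientation: [2.578, 1.796, 0.0]
ft_force: [0.8, -0.0, -3.3]
finger_gap: 0.0569
grip_force: 44.3
```

Call:
servo_tool(commands=[[[0,0,0.001],0],[[0,0,0.001],0],[[0,0,0.001],0],[[0,0,0],0],[[0,0,0],0]])

```text
t: 10.13
position: [0.5662, -0.3383, 0.0735]
orientation: [2.577, 1.795, 0.0]
ft_force: [-3.7, 0.9, 5.5]
finger_gap: 0.0573
grip_force: 44.8
```

Contact is at 5 N. I'll open partway first, then fully, and retreat.

Call:
servo_tool(commands=[[[0,0,0],0],[[0,0,0],0],[[0,0,0],0],[[0,0,0],0],[[0,0,0],0]], gripper=0)

```text
t: 10.55
position: [0.566, -0.338, 0.0721]
orientation: [-2.578, -1.796, -0.0]
ft_force: [-0.9, -1.2, -0.8]
finger_gap: 0.0857
grip_force: 0.0
```

Call:
servo_tool(commands=[[[0,0,0],0],[[0,0,-0.01],0],[[0,0,-0.02],0],[[0,0,-0.03],0],[[0,0,-0.03],0]])

```text
t: 10.97
position: [0.5653, -0.3375, 0.1628]
orientation: [-2.576, -1.795, 0.001]
ft_force: [-0.5, 0.2, 0.8]
finger_gap: 0.0852
grip_force: 0.0
```

Call:
servo_tool(commands=[[[0,0,-0.03],0],[[0,0,-0.03],0],[[0,0,-0.03],0],[[0,0,-0.03],0],[[0,0,0],0]])

```text
t: 11.38
position: [0.5684, -0.3398, 0.292]
orientation: [2.567, 1.789, 0.006]
ft_force: [0.9, -0.2, 1.5]
finger_gap: 0.0854
grip_force: 0.0
```

```bash
python3 - <<'E'
from h import *
s=monitor.observe();print(s["t"],s["position"],s["orientation"],s["finger_gap"])
p=eyes.get_image("top");C=cloud(p)
m=(C[...,2]>.112)&(C[...,2]<.13)&(abs(C[...,0]-.567)<.06)&(abs(C[...,1]+.338)<.06);X=C[m]
print(len(X),X.mean(0) if len(X) else "",cv2.minAreaRect((X[:,:2]*1000).astype(np.float32)) if len(X) else "")
E
python3 w.py w4 tin
```

```text
11.3833 [ 0.5684366  -0.33980979  0.29198937] [2.56732603 1.78887377 0.00620438] 0.08541133150009843
55 [ 0.57129329 -0.35403972  0.11996977] ((572.30712890625, -355.4463195800781), (18.1544246673584, 21.87250328063965), 56.198577880859375)
11.4333 [ 0.5678 -0.3394  0.2887] [[0.938, 0.33, 0.104, 0.595], [-0.346, 0.887, 0.305, -0.262], [0.009, -0.322, 0.947, 0.419], [0.0, 0.0, 0.0, 1.0]]
tin 0.79 [292.2, 127.0, 58.1, 77.6] [ 0.568 -0.332  0.119]
```

View pics/w4.png

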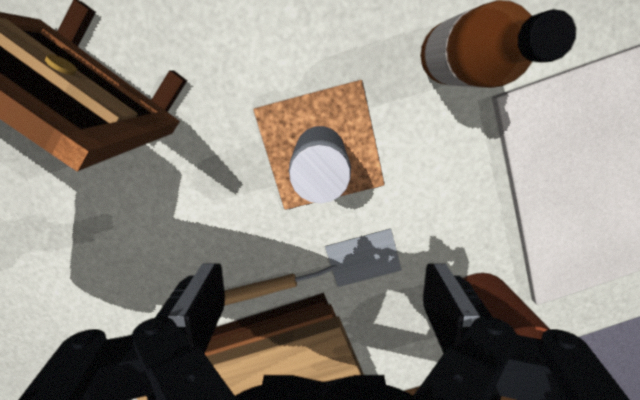

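The tin stands upright well inside the mat (tin at (320,165), mat spanning (254–384, 80–208)). Next is the handle.

Call:
servo_tool(commands=[[[0.03,-0.0088,0],0],[[0.0362,-0.0105,0],0],[[0.0362,-0.0105,0],0],[[0.0362,-0.0105,0],0],[[0.0362,-0.0105,0],0]])

```text
t: 11.95
position: [0.5777, -0.1546, 0.2801]
orientation: [-2.576, -1.793, 0.003]
ft_force: [0.7, -0.1, 0.6]
finger_gap: 0.0851
grip_force: 0.0
```

Call:
servo_tool(commands=[[[0.0362,-0.0105,0],0],[[0.0362,-0.0105,0],0],[[0.0363,-0.0107,0],0],[[0,0,0],7],[[0,0,0],7]])

```text
t: 12.37
position: [0.5858, -0.0405, 0.2803]
orientation: [-2.776, -1.465, 0.004]
ft_force: [0.1, -0.7, 0.3]
finger_gap: 0.0858
grip_force: 0.0
```

Call:
servo_tool(commands=[[[0,0,0],7],[[0,0,0],7],[[0,0,0],6.7],[[0,0,0],0],[[0,0,0],0]])

```text
t: 12.78
position: [0.586, -0.0433, 0.2807]
orientation: [-2.993, -0.95, 0.004]
ft_force: [0.0, -0.3, -0.1]
finger_gap: 0.0857
grip_force: 0.0
```

```bash
python3 w.py w5 mirror_handle stud
python3 - <<'E'
from h import *
s=monitor.observe();o=s["orientation"];print(o,"yawx",np.degrees(2*np.arctan2(o[1],o[0])))
C=np.load("w5.npz")["C"]
m=(C[...,2]>.176)&(C[...,2]<.190)&(abs(C[...,0]-.588)<.05)&(abs(C[...,1]+.043)<.05);X=C[m]
print(len(X),cv2.minAreaRect((X[:,:2]*1000).astype(np.float32)),X.mean(0))
E
```

```text
12.7833 [ 0.586  -0.0433  0.2807] [[0.577, 0.773, 0.264, 0.653], [-0.816, 0.547, 0.184, 0.004], [-0.002, -0.322, 0.947, 0.411], [0.0, 0.0, 0.0, 1.0]]
mirror_handle 0.9 [315.2, 155.3, 17.6, 71.4] [ 0.592 -0.039  0.181]
[-2.99426919e+00 -9.48939795e-01  1.60820362e-03] yawx -324.8312392232511
1161 ((588.7603759765625, -41.30207061767578), (49.39299392700195, 11.670058250427246), 34.849754333496094) [ 0.58965931 -0.0404625   0.18075274]
```

View pics/w5.png

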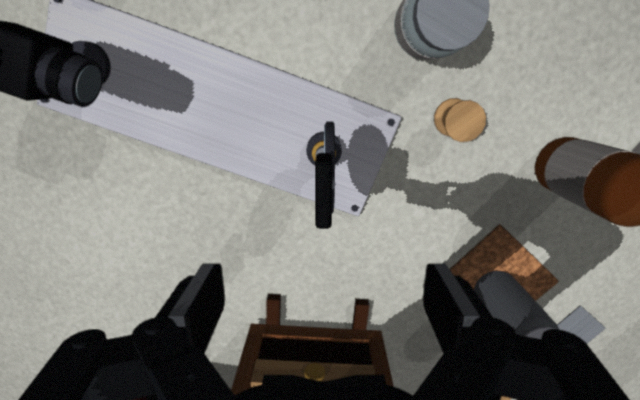

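The handle is centred between the fingers at (325,175), its length aligned with the tool x. I'm descending and closing gently.

Call:
servo_tool(commands=[[[0.0015,0,0.02],0],[[0,0,0.03],0],[[0,0,0.03],0],[[0,0,0.0225],0],[[0,0,0.015],0]])

```text
t: 13.35
position: [0.5863, -0.0423, 0.1614]
orientation: [-2.993, -0.948, 0.006]
ft_force: [-0.1, 0.5, 0.6]
finger_gap: 0.0855
grip_force: 0.0
```

Call:
servo_tool(commands=[[[0,0,0],0],[[0,0,0],0],[[0,0,0],0],[[0,0,0],0],[[0,0,0],0]], gripper=255, grip_force=30)

```text
t: 13.77
position: [0.5891, -0.0429, 0.1667]
orientation: [2.994, 0.945, 0.004]
ft_force: [-0.0, -0.0, 0.0]
finger_gap: 0.0252
grip_force: 0.0
```

Call:
servo_tool(commands=[[[0,0,0],0],[[0,0,0],0],[[0,0,0],0],[[0,0,0],0],[[0,0,0],0]])

```text
t: 14.18
position: [0.588, -0.0416, 0.1664]
orientation: [-2.994, -0.946, -0.001]
ft_force: [-4.8, 4.6, 6.1]
finger_gap: 0.0116
grip_force: 32.2
```

Run:
```python
from h import *
s=monitor.observe();o=s["orientation"];print(s["t"],s["position"],"yawx",np.degrees(2*np.arctan2(o[1],o[0])),s["ft_force"],s["torque"],s["finger_gap"],s["grip_force"])
C=np.load("w5.npz")["C"]
sc=[C[v-1:v+2,u-1:u+2].reshape(-1,3).mean(0) for u,v in [(58,1),(391,122),(355,208),(45,99)]];print(np.round(sc,4))
d=sc[0]-sc[1];print(np.degrees(np.arctan2(d[1],d[0])),np.linalg.norm(d))
d=sc[1]-sc[2];print(np.degrees(np.arctan2(d[1],d[0])),np.linalg.norm(d))
```

```text
14.1833 [ 0.58801953 -0.04159009  0.16638886] yawx -324.93546707598165 [-4.80427898  4.55879647  6.06028959] [0.59839783 0.68846933 0.0448949 ] 0.011642050775201002 32.16672599315643
[[ 0.5568  0.2786  0.0114]
 [ 0.6568 -0.0856  0.0123]
 [ 0.5512 -0.1143  0.0126]
 [ 0.469   0.2315  0.0427]]
105.34649316159077 0.377632346155725
15.231066460905144 0.10944683692707499
```

Call:
servo_tool(commands=[[[0,0,0],-3.4],[[0,0,0],-3.4],[[0,0,0],-3.4],[[0,0,0],-3.4],[[0,0,0],-3.4]])

```text
t: 14.6
position: [0.5882, -0.0418, 0.1664]
orientation: [-2.82, -1.382, -0.002]
ft_force: [-4.2, 3.9, 5.7]
finger_gap: 0.0112
grip_force: 32.1
```

Call:
servo_tool(commands=[[[0,0,0],-3.4],[[0,0,0],-3.4],[[0,0,0],-3.4],[[0,0,0],-3.4],[[0,0,0],-3.2]])

```text
t: 15.02
position: [0.5884, -0.0418, 0.1664]
orientation: [-2.589, -1.78, -0.003]
ft_force: [-2.9, 3.8, 3.5]
finger_gap: 0.0115
grip_force: 32.0
```

Call:
servo_tool(commands=[[[0,0,0],0],[[0,0,0],0],[[0,0,0],0],[[0,0,0],0],[[0,0,0],0]])

```text
t: 15.43
position: [0.5884, -0.0419, 0.1664]
orientation: [-2.591, -1.776, -0.003]
ft_force: [-3.5, 3.4, 4.8]
finger_gap: 0.0114
grip_force: 32.0
```

```bash
python3 w.py w6 mirror_handle
python3 - <<'E'
from h import *
s=monitor.observe();o=s["orientation"];print(s["t"],s["position"],"yawx",np.degrees(2*np.arctan2(o[1],o[0])),s["ft_force"],s["torque"],s["finger_gap"],s["grip_force"])
for n in("top","side"):
    p=eyes.get_image(n);save(p,n+"2")
    C=cloud(p);m=(C[...,2]>.17)&(C[...,2]<.19)&(abs(C[...,0]-.588)<.03)&(abs(C[...,1]+.043)<.03);X=C[m];print(n,len(X))
    for o in("mirror_handle","mirror"):
        for q in nets.silhouettes(o,p)[:1]: print(o,q["score"],q["rect"])
E
```

```text
15.4333 [ 0.5884 -0.0419  0.1664] [[0.933, 0.342, 0.114, 0.618], [-0.36, 0.884, 0.297, 0.034], [0.0, -0.318, 0.948, 0.297], [0.0, 0.0, 0.0, 1.0]]
mirror_handle 0.56 [309.2, 211.7, 31.6, 132.7] [ 0.591 -0.033  0.181]
15.5333 [ 0.58839629 -0.04187748  0.16637575] yawx -291.1522162169141 [-1.970247    4.1068744   6.31669806] [ 0.53749944  0.33854313 -0.0597751 ] 0.01175801512772994 31.981630325317383
top 2
mirror 0.42 [319.2, 184.3, 26.3, 13.5]
side 88
mirror 0.62 [331.7, 183.1, 12.2, 33.9]
```

View pics/w6.png

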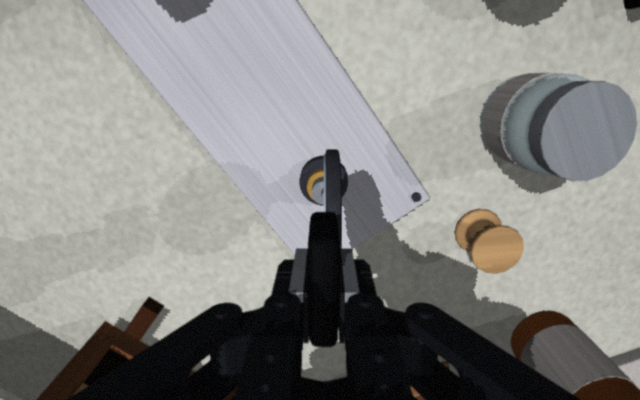

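The handle is held between the pads at (323,280) and has turned with the gripper. Torque is 0.06 N m, which matches the spring at 0.59 rad. I'll check the handle's angle relative to the plate.

Run:
```python
from h import *
d=np.load("w6.npz");C=d["C"]
m=(C[...,2]>.176)&(C[...,2]<.188)&(abs(C[...,0]-.588)<.035)&(abs(C[...,1]+.043)<.035)
u=np.zeros_like(m);u[205:345,300:345]=1;m&=u.astype(bool);X=C[m]
print(len(X),cv2.minAreaRect((X[:,:2]*1000).astype(np.float32)))
# plate edges
for rng,side in (((5,190),1),((5,230),-1)):
    P=[]
    for v in range(*rng,4):
        ok=np.where((C[v,:,2]>.0065)&(C[v,:,2]<.015)&(np.arange(640)>80)&(np.arange(640)<440))[0]
        if len(ok): P.append(C[v,ok[-1] if side==1 else ok[0]])
    P=np.array(P);f=cv2.fitLine((P[:,:2]*1000).astype(np.float32),cv2.DIST_HUBER,0,.01,.01).ravel();print(np.degrees(np.arctan2(f[1],f[0]))%180,f)
```

```text
3627 ((588.7684936523438, -40.26390075683594), (48.90192794799805, 17.105623245239258), 71.53024291992188)
105.232056 [ 2.6272896e-01 -9.6486968e-01  6.5044128e+02 -2.3414572e+01]
104.94747 [ 2.5793335e-01 -9.6616268e-01  4.9991672e+02  4.0927559e+01]
```

Run:
```python
from h import *
C=np.load("w6.npz")["C"]
def mid(C,v,lo,hi):
    r=C[v,300:350]; ok=(r[:,2]>lo)&(r[:,2]<hi); return r[ok]
P=[];
for v in range(212,345,3):
    r=mid(C,v,.176,.187)
    if len(r): w=np.linalg.norm(r[-1,:2]-r[0,:2])*1000; P.append([*(r[0,:2]+r[-1,:2])/2*1000,w])
P=np.array(P);print(P[::4].round(1).tolist())
Q=P[(P[:,2]>9)&(P[:,2]<13.5)];f=cv2.fitLine(Q[:,:2].astype(np.float32),cv2.DIST_HUBER,0,.01,.01).ravel();print(len(Q),np.degrees(np.arctan2(f[1],f[0]))%180)
```

```text
[[594.7, -16.5, 0.0], [596.3, -21.2, 11.6], [594.5, -25.9, 11.7], [592.6, -31.9, 19.0], [592.3, -32.4, 18.1], [590.5, -36.2, 11.4], [587.9, -43.0, 12.6], [585.3, -49.7, 11.5], [582.4, -56.6, 11.5], [580.5, -61.6, 10.7]]
31 68.68128
```

```bash
python3 -c "
from h import *
print(r.close_job())"
```

```text
the job is handed in; nothing more can be done
None
```

I handed the job in: the tin stands upright on the cork mat, and the gripper is holding the mirror handle about 33.8° from rest, within about 0.2° of the angle I worked out to centre the stud; I had no picture from the inspection camera itself to confirm it.

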